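Turn the push stick round and push a tested cell out of its channel

TASK

The wooden push stick is stowed handle-first in its metal sleeve, so only its narrow foot end can be taken: draw it out, lay it across the two bars of the grey rest, let go, and take it up again by its wide handle. With the stick, foot first through the window of the test channel's entry plate, push the battery cell out from under the barred guard until it rests against the end stop; then lay the stick back across the rest and let go. Never touch the cell in the channel with the gripper, and do not disturb the loose things lying about on the bench.

Things in the scene. Friction and masses are not known exactly. Their poses are not given: they have to be found in the camera images.
- stick_mid (a point): Middle of the push stick (half-way along, across and up): pale wood, 200 mm long, 20 mm thick. Its x runs from handle to foot: handle, 36 mm wide, x = -100 to -25 mm; shaft, 18 mm wide, x = -25 to 100 mm, ending in a flat dark rubber foot of equal section. It starts level in the sleeve, foot out, this point at the mouth: 100 mm of shaft stick out, 38 mm above the bench (centre line).
- stick_handle (a point): The place to hold the stick's handle: on its centre line, 68 mm from its middle and 32 mm from its rear end, half-way up; axes as stick_mid
- stick_foot (a point): Centre of the stick's flat foot face, 100 mm from its middle along its x; axes as stick_mid
- stick: The push stick as a whole (65 g, balancing 4 mm behind its middle, towards the handle); same point and axes as stick_mid
- sleeve: Fixed aluminium sleeve, a rectangular tube 104 mm long, 50 mm wide, top 58 mm above the bench, closed at the back. Origin on the bench under the middle of its open mouth; its x points out of the mouth (draw the stick at least 105 mm that way before lifting). Inside 42 mm wide, floor at 28 mm (the stick lies on it), ceiling at 54 mm.
- rest: Fixed rest: two parallel grey bars on a dark base 6 mm high. Origin on the bench under its middle. Its x is the direction the stick lies in, either way round; y runs along the bars. Bars centred at x = -25 and 25 mm, each 12 mm in x, 100 mm in y, flat tops at 30 mm height, with 10 mm high nubs at their ends, 84 mm apart inside.
- rest_top (a point): Where the middle of the stick belongs when it lies on the rest: above the rest's middle, 40 mm above the bench. Parts of the stick 55 to 75 mm either side of its middle then hang free outside the bars, over the bare bench, and can be gripped there.
- channel: Fixed grey test channel, 190 mm long, 60 mm wide, floor at 20 mm height, 35 mm wide inside. Origin on the bench under the outer face of the entry plate, on the centre line; its x is the way to push. Guard over x = 6 to 108 mm: solid sides and steel cross bars with 14 mm gaps, top at 59 mm; beyond it the channel is open above, with sides 34 mm high.
- channel_window (a point): Middle of the window in the entry plate's outer face (plate 6 mm thick, 62 mm high): 28 mm wide, from 20 to 54 mm above the bench; axes as channel. The shaft passes, the handle does not.
- channel_stop (a point): Middle of the end stop's face, 182 mm from the entry face along the channel's x, 36 mm above the bench; axes as channel. With the cell against it the cell's centre is 147 mm and the stick's foot 112 mm from the entry face.
- cell: The battery cell in the channel: grey cylinder, 32 mm diameter, 70 mm long, 145 g, lying along the channel, free to slide. Origin at its centre, 36 mm above the bench; its x is the cylinder's axis. It starts under the guard, its centre 55 to 69 mm from the entry face.
- spare_a_mid (a point): Middle of a spare cell standing on end (32 mm diameter, 70 mm high), a bystander
- spare_b_mid (a point): Middle of a second spare cell standing on end, the same size, a bystander
- strips_mid (a point): Middle of a flat copper connector plate lying on the bench, 60 x 100 x 6 mm, a bystander
- board_mid (a point): Middle of a flat red circuit module, 65 x 110 x 16 mm, a bystander
- tape_mid (a point): Centre of a roll of amber tape lying flat, 68 mm diameter, 24 mm high, a bystander
- jar_mid (a point): Middle of a closed glass jar, 70 mm diameter, 85 mm high, a bystander
- driver_grip (a point): Handle of a black screwdriver, 190 mm long, lying on the bench, a bystander
Not all that is in view belongs to the job. What is shaped like the rest but green or orange is not meant.

How it is judged:
By the outcome, as a careful person would: the job done as asked, in the order asked, and still so for the second after the job is handed in, with the robot touching nothing.
It also fails if it takes over 69 s, if anything falls off the work surface, if the arm or the gripper's body presses on something with over 40 N, if the wrist force passes 120 N, or if a joint passes its speed limit or range.

ROBOT

A 6-joint arm with a two-finger parallel gripper is mounted at the origin on the work surface. World frame = base frame: x ahead of the robot, y to its left, z up, the work surface at z = 0. Lengths are in mm, angles in rad, forces in N, time in s.
With the tool pointing down it reaches from about 325 to 850 mm from the base axis. Payload 4.4 kg.
Tool frame: the origin (TCP) lies between the finger pads; the fingertips stand 17 mm ahead of it and the grasp point (between the pads) lies 2 mm behind it; z points along the fingers, y is the direction in which the jaws open and shut (so a half turn about z gives the same grasp; the last joint's range is limited). The gripper opens to 94 mm and grips with 3 to 60 N. Pads are 16 mm wide; open, the fingers measure 119 mm over their backs; the gripper's body (75 mm by 177 mm) begins 78 mm behind the grasp point.
Start: joints at [1.161, 0.207, 1.542, -0, 1.393, -0.15], TCP at [147.72, 555.703, 222.447] pointing down, gripper open.
Joint ranges: [-2.73, 2.73], [-0.86, 2.22], [0.23, 2.46], [-1.11, 4.25], [0.08, 2.63], [-2.82, 2.82]. Speed limits (rad/s): [2.79, 2.79, 3.14, 3.14, 3.14, 3.14].

INTERFACE

Orientations are given as a unit quaternion [w, x, y, z].
In Python, from station import ctrl gives the robot as it stands. Calls block until the motion is done:
- ctrl.movep(position, orientation): joint-space move of the TCP to a pose.
- ctrl.servo_line(position, rotation=None, speed=150): straight line of the TCP; rotation=None keeps the orientation; speed is the mean speed in mm/s.
- ctrl.set_joints(angles): joint-space move.
- ctrl.set_gripper(opening): finger opening in mm; the grip force is fixed at half the most; returns when the fingers have stopped.
- ctrl.sleep(seconds).
- ctrl.inverse_kinematics(position, orientation): joint angles nearest the present ones, or None.
- ctrl.capture(name): name is "scene" or "top" or "wrist"; returns a dict with "image" (400x640x3 uint8, red, green, blue), "mtx" (3x3 intrinsics, pixels), "eye" and "rotation" of the camera in the world. Camera axes: x right, y down, z forward; pixel columns grow to the right and rows downward; lengths in mm; the calibration is good to about 2 mm. A picture is of the moment at which its call begins. There is no depth.
A pose or a line that the arm cannot do raises ctrl.PlanningError and nothing moves.
- ctrl.close_job(): hands the job in, once; it reports no verdict.
Readings, each from a call of its own:
- ctrl.read_t(): time.
- ctrl.read_joints(): joint angles.
- ctrl.read_joint_vel(): joint speeds.
- ctrl.read_tau(): joint torques, N m.
- ctrl.read_ee_pos(): TCP position.
- ctrl.read_orientation(): TCP orientation.
- ctrl.read_force(): force on the tool from outside, world axes, zero at the start.
- ctrl.read_moment(): the same for the moment, N m.
- ctrl.read_opening(): finger opening in mm.
Only numpy, scipy, OpenCV 4.12 (cv2) and the standard library are available. Lean on these libraries where they do the work, as an engineer would, in place of code of your own. Each camera call takes 0.05 s, during which the arm holds its last target.

## Working session

There is one attempt and no reset: what is moved stays moved. The work goes in short steps, each a Python script; the robot and the scene stay as the last script left them, time stands still between calls to the robot, and variables do not carry over. Pictures are saved under pics/ and viewed, and the job is handed in when it is done.

```bash
ls; mkdir -p pics; python3 - <<'E'
from station import ctrl
import cv2
for n in ("scene","top","wrist"):
    c=ctrl.capture(n); cv2.imwrite(f"pics/{n}0.png",c["image"][:,:,::-1]); print(n,c["mtx"].tolist(),c["eye"],c["rotation"])
print(ctrl.read_t(), ctrl.read_orientation(), ctrl.read_force())
E
```

```text
pics
scene [[514.6547232773576, 0.0, 325.39517016943483], [0.0, 514.6547232773576, 201.1034038153431], [0.0, 0.0, 1.0]] [1524.82247074  454.7488091  1007.01006724] [-0.21487993  0.45880197  0.78754931 -0.35084676]
top [[393.09136610950327, 0.0, 316.5984506786037], [0.0, 393.09136610950327, 191.96959701680657], [0.0, 0.0, 1.0]] [ 440.93445817  -26.23508951 1056.32204627] [-0.03527423  0.70766288 -0.70315997  0.05945609]
wrist [[292.4330340274133, 0.0, 319.79102659474586], [0.0, 292.4330340274133, 199.26727063978512], [0.0, 0.0, 1.0]] [ 68.29918367 576.50558428 383.49918097] [0.11307374 0.78464991 0.60339949 0.08630128]
0.15 [-2.43849024e-04  1.29566660e-01  9.91570327e-01 -8.41090445e-04] [ 0.0899606   0.11457165 -0.04936727]
```

View pics/scene0.png

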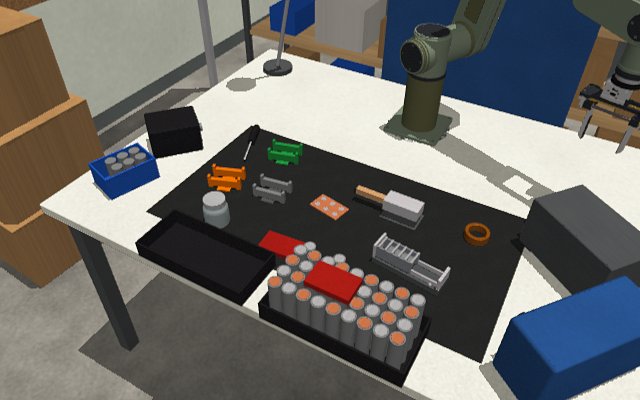

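View pics/top0.png

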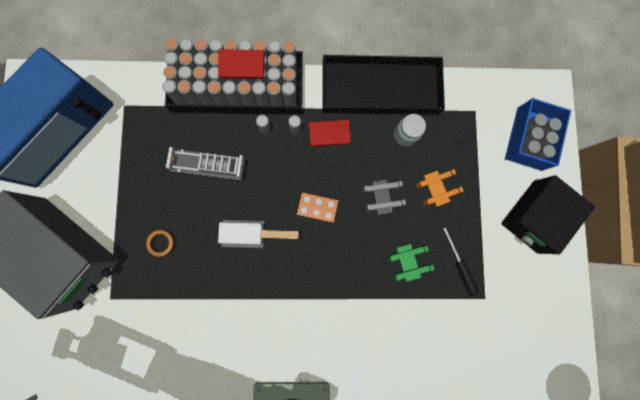

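View pics/wrist0.png

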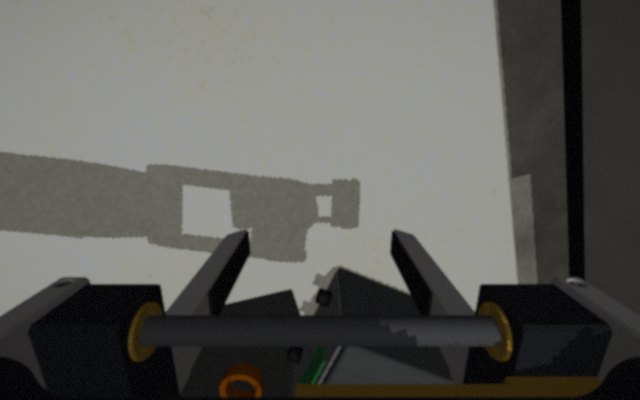

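The top view shows the sleeve at (241,234) with the stick's foot at (298,236), and the channel at (205,163) with its barred guard at the right end. There are three rests: grey (384,197), orange (440,188) and green (411,262). The grey one is meant. I'll enlarge these to confirm and measure.

```bash
cat > h.py <<'E'
import numpy as np, cv2
from scipy.spatial.transform import Rotation as R
def cam(c):
    q=np.array(c["rotation"],float); M=R.from_quat(q[[1,2,3,0]]).as_matrix() if q.shape==(4,) else q
    return np.array(c["mtx"]),np.array(c["eye"]),M
def unproj(c,px,z):
    K,e,M=cam(c); d=M@np.linalg.inv(K)@np.array([px[0],px[1],1.]); return e+d*(z-e[2])/d[2]
def proj(c,P):
    K,e,M=cam(c); p=K@(M.T@(np.asarray(P,float)-e)); return p[:2]/p[2]
def crop(c,x0,y0,x1,y1,s,name):
    im=c["image"][y0:y1,x0:x1,::-1]; cv2.imwrite(name,cv2.resize(im,None,fx=s,fy=s,interpolation=cv2.INTER_CUBIC))
E
python3 - <<'E'
from station import ctrl
from h import *
c=ctrl.capture("top"); crop(c,150,130,310,260,5,"pics/t1.png"); crop(c,340,150,480,290,4,"pics/t2.png")
c=ctrl.capture("scene"); crop(c,240,130,460,300,3.6,"pics/s1.png")
E
```

```text
(no output)
```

View pics/t1.png

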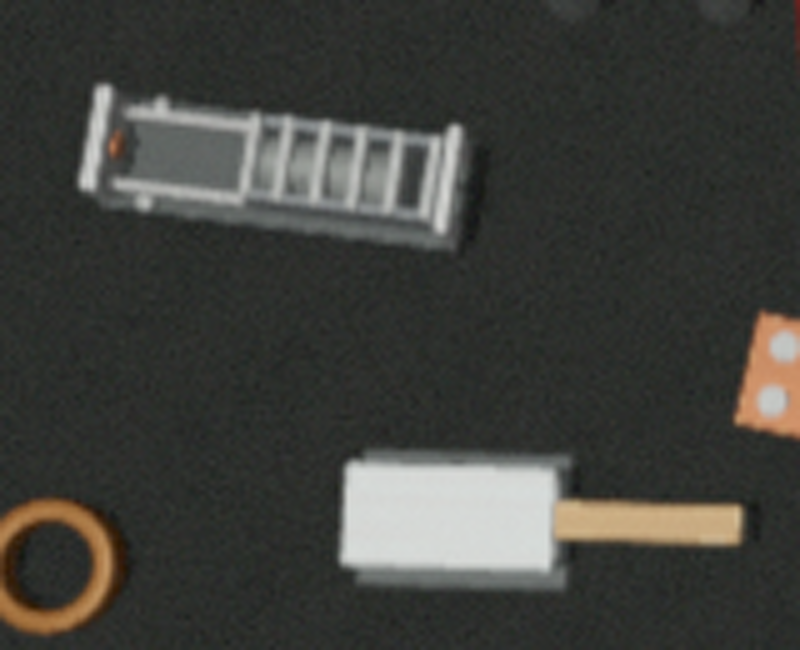

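View pics/t2.png

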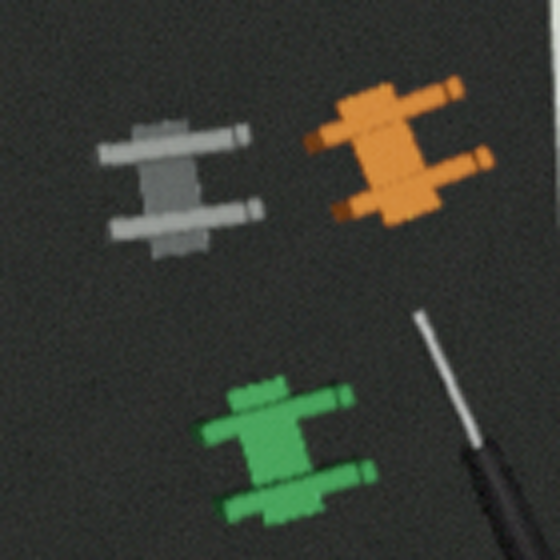

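View pics/s1.png

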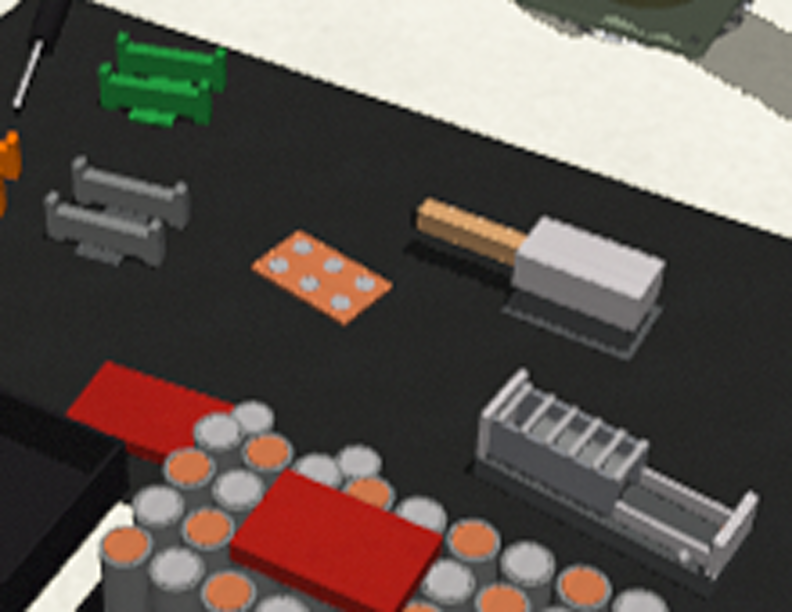

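```bash
python3 - <<'E'
from station import ctrl
from h import *
c=ctrl.capture("top")
f=lambda u,v:((u+.5)/5-.5+150,(v+.5)/5-.5+130)
g=lambda u,v:((u+.5)/4-.5+340,(v+.5)/4-.5+150)
def P(n,pts,z,f=f):
    X=np.array([unproj(c,f(*p),z)[:2] for p in pts]); print(n,X.round(1).tolist()); return X
S=P("sleeve",[(346,460),(558,460),(553,572),(341,567)],58)
print(np.linalg.norm(S-np.roll(S,-1,0),axis=1))
T=P("stick",[(742,505),(741,545),(553,541),(556,500)],48)
print(np.linalg.norm(T-np.roll(T,-1,0),axis=1))
C=P("plate",[(463,126),(448,233)],62); print(np.linalg.norm(C[0]-C[1]),C.mean(0))
for n,pp in(("stop54",54),("stop62",62)): 
    D=P(n,[(110,86),(95,190)],pp); print(np.linalg.norm(D[0]-D[1]),D.mean(0),D.mean(0)-C.mean(0))
G=P("rest nubs z40",[(98,146),(100,165),(109,222),(111,241)],30,g)
G2=P("rest nubR z40",[(248,123),(250,145),(262,198),(264,220)],40,g)
B=P("base z6",[(132,126),(187,120),(210,248),(153,258)],6,g); print(B.mean(0))
E
```

```text
sleeve [[498.4, 185.8], [499.0, 79.5], [442.9, 80.7], [444.9, 186.3]]
[106.25769434  56.1140532  105.55916129  53.41614447]
stick [[477.2, -13.5], [456.9, -13.2], [458.5, 82.2], [479.3, 81.1]]
[20.27894925 95.33545261 20.75843743 94.60206989]
plate [[669.9, 131.6], [614.1, 137.6]]
56.172150635543986 [641.99825136 134.61345492]
stop54 [[690.7, 314.6], [636.0, 319.3]]
54.8881215575519 [663.3338268  316.99327011] [ 21.33557544 182.37981519]
stop62 [[688.7, 311.9], [634.4, 316.6]]
54.450033845031776 [661.55875365 314.25380439] [ 19.56050229 179.64034948]
rest nubs z40 [[596.3, -187.2], [583.6, -188.4], [545.7, -193.9], [533.2, -195.0]]
rest nubR z40 [[611.0, -285.3], [596.4, -286.3], [561.3, -293.4], [546.8, -294.3]]
base z6 [[613.9, -214.4], [618.4, -252.2], [531.1, -266.0], [524.0, -227.3]]
[ 571.84350228 -239.96041135]
```

```bash
cat >> h.py <<'E'
def ori(a):  # tool down, jaw direction at world angle a
    y=np.array([np.cos(a),np.sin(a),0]); z=np.array([0,0,-1.]); x=np.cross(y,z)
    q=R.from_matrix(np.stack([x,y,z],1)).as_quat(); return [q[3],q[0],q[1],q[2]]
E
python3 - <<'E'
from station import ctrl
from h import *
c=ctrl.capture("top")
for n,p,z in (("strips",(318,207),6),("board",(330,132),16),("boardc",(350,144),16),("jar top",(413,126),85),("spareb",(295,121),70),("sparea",(262,121),70),("green top edge",(410,244),30),("tape",(160,243),24),("driver tip",(446,229),5),("orange left",(416,185),40)): print(n,unproj(c,p,z).round(0))
t=ctrl.read_t()
ctrl.movep([468,10,180],ori(-0.015)); print(ctrl.read_t()-t,ctrl.read_joints())
c=ctrl.capture("wrist"); cv2.imwrite("pics/w1.png",c["image"][:,:,::-1])
print(c["eye"])
E
```

```text
strips [542. -66.   6.]
board [747. -98.  16.]
boardc [ 714. -152.   16.]
jar top [ 746. -307.   85.]
spareb [759.  -3.  70.]
sparea [758.  82.  70.]
green top edge [ 445. -306.   30.]
tape [444. 341.  24.]
driver tip [ 485. -412.    5.]
orange left [ 599. -323.   40.]
2.2666999999999997 [-1.62557751e-01  1.79136752e-02  1.84217783e+00  2.40368890e-04
  1.28134886e+00 -1.48836491e-01]
[469.3577219   92.83816677 342.16464716]
```

View pics/w1.png

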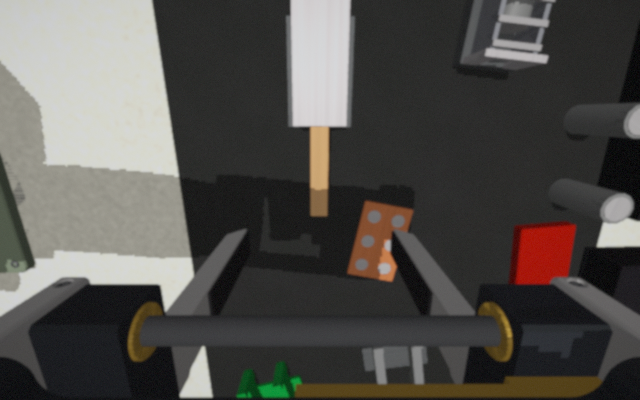

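```bash
python3 - <<'E'
from station import ctrl
from h import *
c=ctrl.capture("wrist"); crop(c,270,100,370,230,5,"pics/w1c.png"); crop(c,450,0,570,90,5,"pics/w1d.png")
for p,z in (((319,216),48),((319,135),48),((289,126),58),((351,126),58),((319,0),58),((329,190),48),((310,190),48)): print(p,unproj(c,p,z).round(1))
E
```

```text
(319, 216) [467.4 -11.6  48. ]
(319, 135) [468.6  72.9  48. ]
(289, 126) [440.5  82.3  58. ]
(351, 126) [498.9  81.5  58. ]
(319, 0) [470.2 185.2  58. ]
(329, 190) [478.2  16.9  48. ]
(310, 190) [458.4  17.2  48. ]
```

View pics/w1c.png

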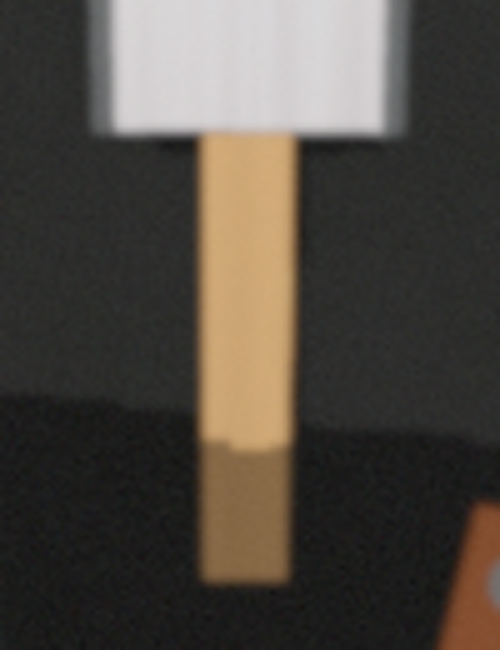

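View pics/w1d.png

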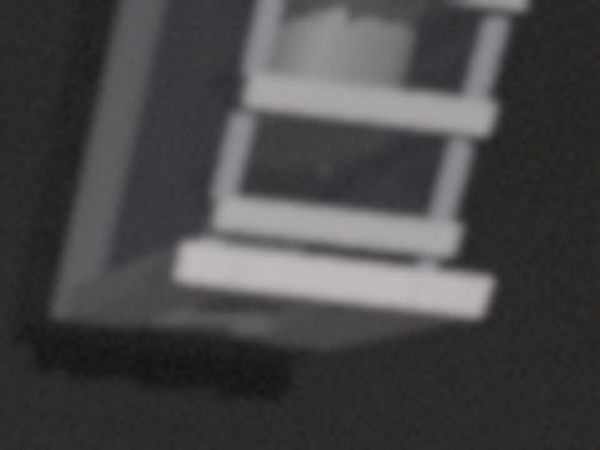

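```bash
python3 - <<'E'
from station import ctrl
from h import *
a=-0.012
ctrl.set_gripper(50)
ctrl.movep([468,16.5,90],ori(a))
ctrl.servo_line([468,16.5,37],speed=80)
ctrl.set_gripper(5)
print("open",ctrl.read_opening(),ctrl.read_force())
ctrl.servo_line([468-1.2,16.5-110,37.5],speed=80)
print(ctrl.read_force(),ctrl.read_opening(),ctrl.read_ee_pos(),ctrl.read_t())
c=ctrl.capture("scene");crop(c,240,130,460,300,3.6,"pics/s2.png")
c=ctrl.capture("top");crop(c,200,180,360,290,5,"pics/t3.png")
E
```

```text
open 17.84982501832396 [ 0.06088043  0.11082884 -0.27219004]
[-0.1474984   1.8046605  -0.95539485] 17.694249586826633 [466.71196176 -93.0530458   37.43552759] 6.9333
```

View pics/s2.png

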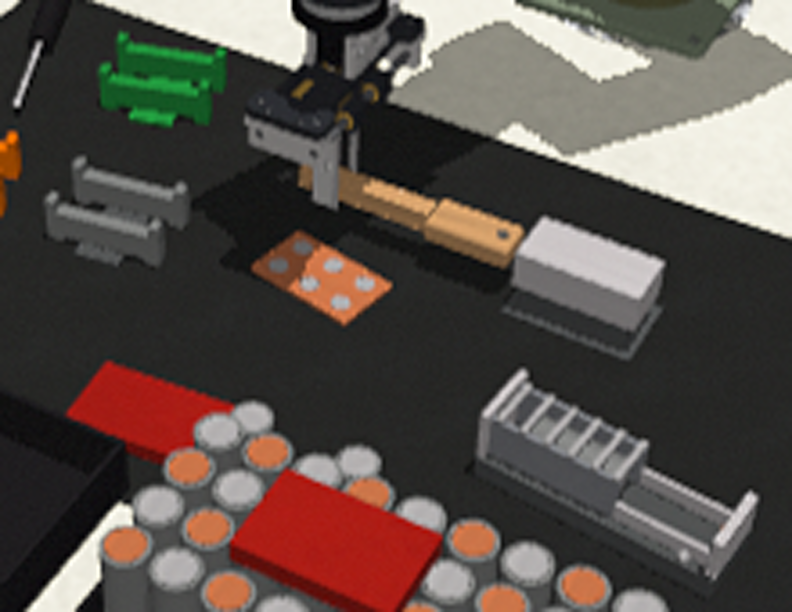

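View pics/t3.png

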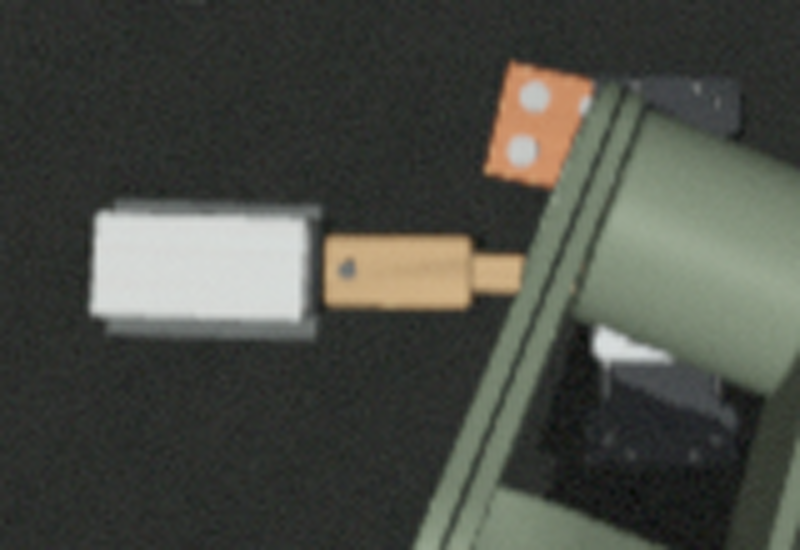

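The handle is clear of the sleeve (the rear edge is at crop (324,270), leaving a visible gap). Next I measure the grip offset and lift, then look at the rest from the wrist.

```bash
python3 - <<'E'
from station import ctrl
from h import *
c=ctrl.capture("top")
f=lambda u,v:((u+.5)/5-.5+200,(v+.5)/5-.5+180)
for p in ((324,272),(472,273),(400,236),(400,308),(316,270)): print(unproj(c,f(*p),48).round(1))
ctrl.servo_line([466.5,-94,150],speed=150)
q0=ctrl.read_joints()
p=[636,-231,150]
b=1.571+0.14
print(ctrl.inverse_kinematics(p,ori(b)), q0)
c=ctrl.capture("scene");crop(c,240,80,460,250,3.6,"pics/s3.png")
print(ctrl.read_t(),ctrl.read_force(),ctrl.read_opening())
E
```

```text
[468.2  71.8  48. ]
[468.   -3.4  48. ]
[486.6  33.5  48. ]
[450.2  32.9  48. ]
[469.2  75.8  48. ]
[-4.76131378e-01  4.77405785e-01  1.33735224e+00 -4.44089210e-16
  1.32683463e+00 -2.18713138e+00] [-3.80941764e-01  7.13423420e-02  1.85613014e+00 -8.95392360e-06
  1.21598943e+00 -3.68998642e-01]
8.0333 [-0.18344874  0.43571026 -1.34915867] 17.918543540572642
```

View pics/s3.png

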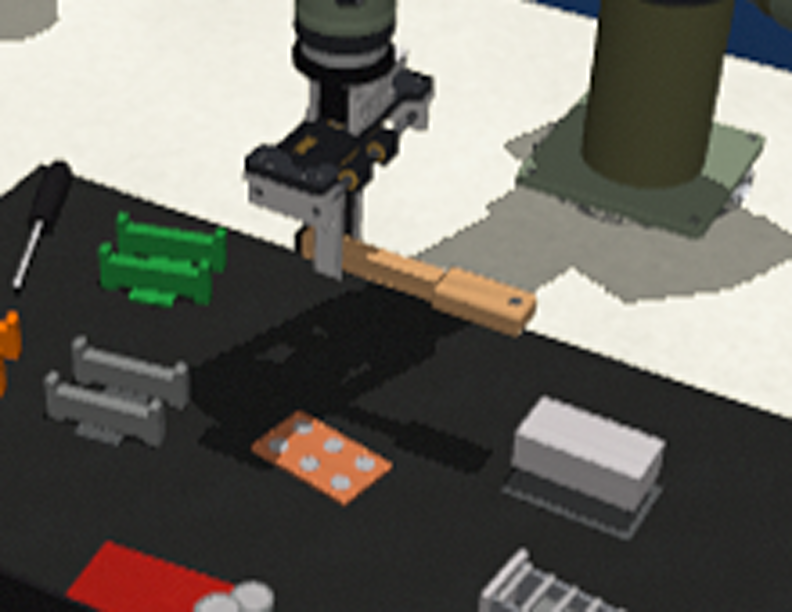

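```bash
python3 - <<'E'
from station import ctrl
from h import *
t=.145
p=np.array([572+65*np.cos(t),-240+65*np.sin(t),90])
ctrl.movep(p.tolist(),ori(t+np.pi/2))
print(ctrl.read_t(),ctrl.read_joints())
c=ctrl.capture("scene");crop(c,200,130,340,230,5.5,"pics/s4.png")
c=ctrl.capture("wrist");cv2.imwrite("pics/w4.png",c["image"][:,:,::-1])
E
```

```text
9.6333 [-4.75173779e-01  5.38966693e-01  1.37952719e+00  1.57879279e-04
  1.22388562e+00 -2.19070923e+00]
```

View pics/s4.png

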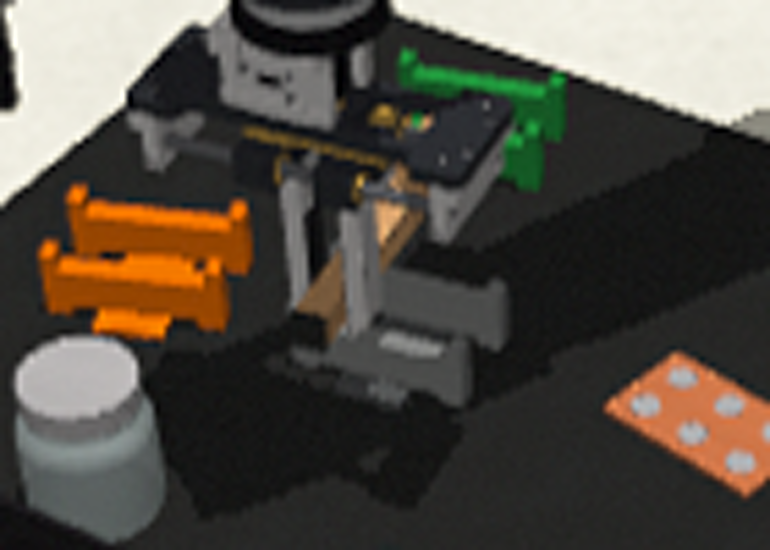

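View pics/w4.png

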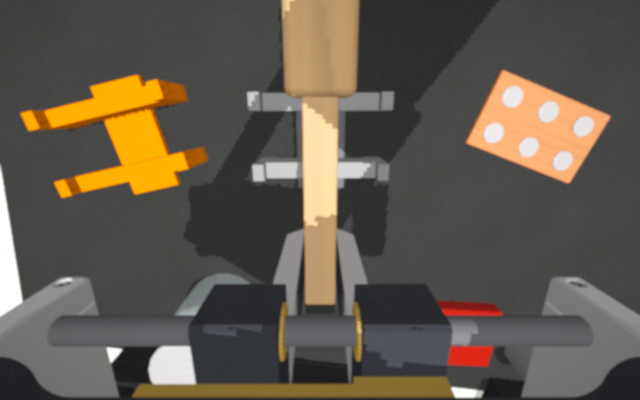

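```bash
python3 - <<'E'
from station import ctrl
from h import *
c=ctrl.capture("wrist")
for p in ((258,172),(383,172),(253,101),(388,101)): print(unproj(c,p,40).round(1))
p=ctrl.read_ee_pos(); f0=np.array(ctrl.read_force())
ctrl.servo_line([p[0],p[1],50],speed=80)
for z in np.arange(47,37.4,-1):
    ctrl.servo_line([p[0],p[1],z],speed=30)
    f=np.array(ctrl.read_force())-f0; m=ctrl.read_moment(); print(z,f.round(2),np.round(m,3))
    if f[2]>4: break
print(ctrl.read_t())
E
```

```text
[ 602.6 -281.    40. ]
[ 589.4 -190.    40. ]
[ 553.7 -288.7   40. ]
[ 540.2 -196.7   40. ]
47.0 [-0.98 -0.44  0.31] [ 0.041 -0.053  0.017]
46.0 [-1.41 -0.63  0.1 ] [ 0.045 -0.064  0.012]
45.0 [-0.28 -0.44 -0.04] [-0.008 -0.019  0.016]
44.0 [-0.23  0.3   0.43] [ 0.028 -0.093 -0.014]
43.0 [ 0.69  0.23 -0.51] [ 0.011 -0.087  0.025]
42.0 [-0.29 -0.89  0.35] [ 0.009 -0.046  0.   ]
41.0 [ 0.37 -0.57 -0.96] [ 0.042 -0.057 -0.011]
40.0 [ 0.35 -0.   -0.39] [ 0.03  -0.008 -0.001]
39.0 [-0.3   0.06  1.16] [-0.016 -0.011 -0.   ]
38.0 [-1.44  1.01  6.99] [ 0.212  0.392 -0.038]
12.9333
```

```bash
python3 - <<'E'
from station import ctrl
from h import *
p=ctrl.read_ee_pos()
ctrl.servo_line([p[0],p[1],39.2],speed=30)
ctrl.set_gripper(50)
ctrl.servo_line([p[0],p[1],110],speed=150)
t=.145; h=np.array([571.7-68*np.cos(t),-239.5-68*np.sin(t),150])
q=ctrl.inverse_kinematics(h.tolist(),ori(t-np.pi/2)); print(q)
ctrl.movep(h.tolist(),ori(t-np.pi/2))
print(ctrl.read_t(),ctrl.read_joints())
c=ctrl.capture("scene");crop(c,200,100,340,230,5,"pics/s5.png")
c=ctrl.capture("wrist");cv2.imwrite("pics/w5.png",c["image"][:,:,::-1])
c=ctrl.capture("top");crop(c,330,130,470,240,5.5,"pics/t5.png")
E
```

```text
[-6.12871533e-01  2.50138189e-01  1.64566714e+00 -4.44089210e-16
  1.24578733e+00  8.12924793e-01]
17.0333 [-6.12783548e-01  2.50443273e-01  1.64565264e+00  8.41273898e-06
  1.24571673e+00  8.12697356e-01]
```

View pics/s5.png

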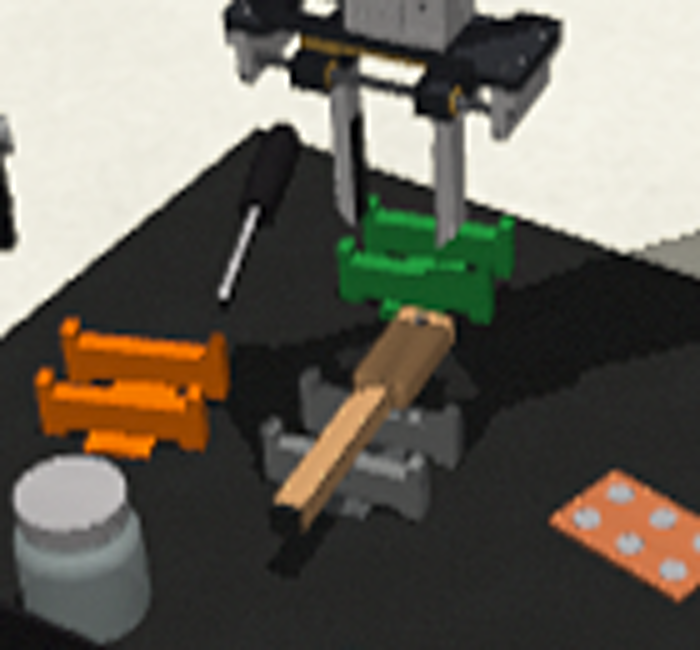

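View pics/w5.png

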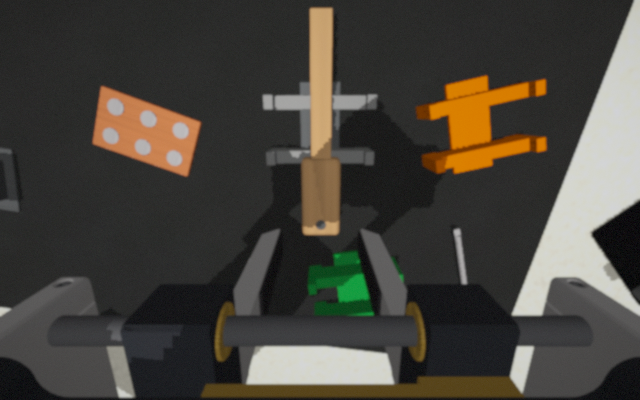

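View pics/t5.png

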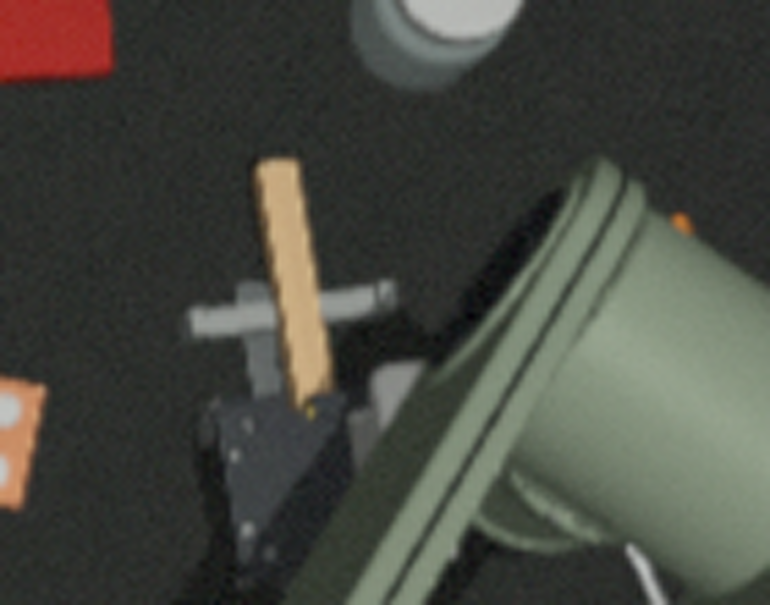

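```bash
python3 - <<'E'
from station import ctrl
from h import *
c=ctrl.capture("wrist")
A=[unproj(c,p,50) for p in ((320.5,234.5),(320.5,158),(321,8))]
for x in A: print(x.round(1))
print([np.linalg.norm(A[i]-A[i+1]) for i in(0,1)])
d=A[2]-A[0]; print(np.arctan2(d[1],d[0])); u=d/np.linalg.norm(d)
m=(A[0]+100*u+A[1]+25*u)/2; print("mid",m, "handle",m-68*u)
crop(c,290,0,350,245,2.4,"pics/w5c.png")
E
```

```text
[ 475.2 -254.1   50. ]
[ 548.4 -243.3   50. ]
[ 664.9 -226.6   50. ]
[np.float64(74.04786149563701), np.float64(117.61456215155438)]
0.14378657828016167
mid [ 573.67296156 -239.76033659   50.        ] handle [ 506.37468704 -249.50416781   50.        ]
```

View pics/w5c.png

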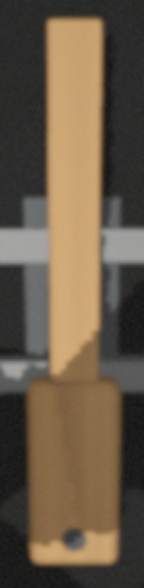

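```bash
python3 - <<'E'
from station import ctrl
from h import *
a=.144-np.pi/2
ctrl.set_gripper(60)
ctrl.movep([506,-249.5,85],ori(a))
ctrl.servo_line([506,-249.5,38],speed=80)
f0=np.array(ctrl.read_force())
ctrl.set_gripper(5)
print(ctrl.read_opening(),ctrl.read_force()-f0)
ctrl.servo_line([506,-249.5,130],speed=100)
print(ctrl.read_t(),ctrl.read_opening(),ctrl.read_force()-f0)
c=ctrl.capture("scene");crop(c,200,100,340,230,5,"pics/s6.png")
c=ctrl.capture("wrist");cv2.imwrite("pics/w6.png",c["image"][:,:,::-1])
E
```

```text
35.506794738304414 [-0.587845    0.55690986  1.98154095]
20.3083 35.686297998381974 [-0.59972971  0.37502746 -0.61800029]
```

View pics/s6.png

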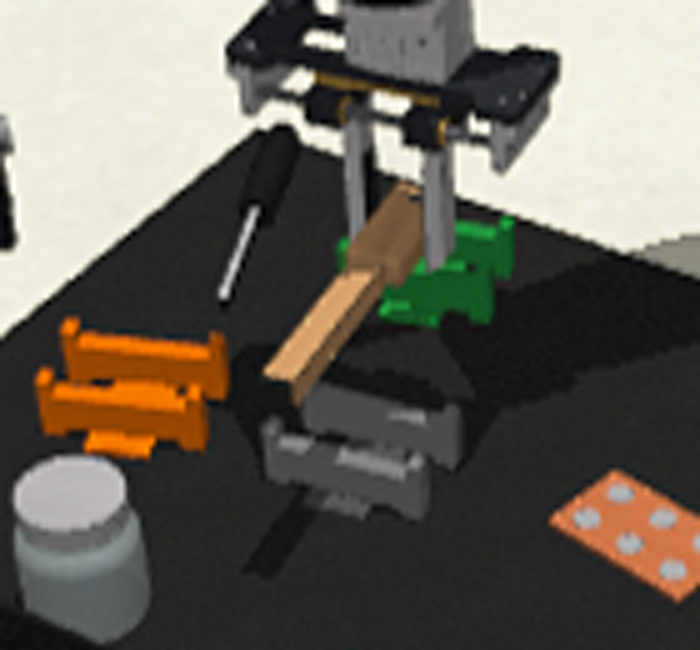

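View pics/w6.png

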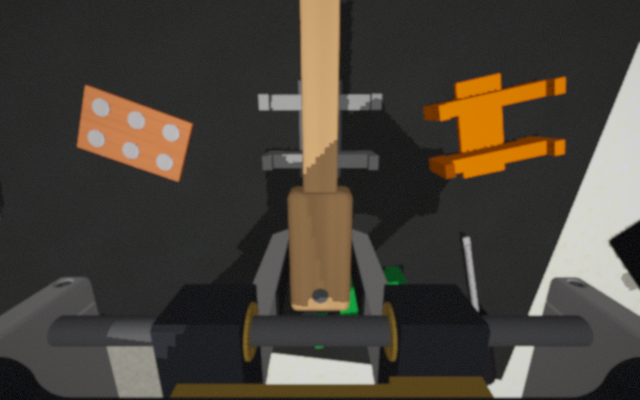

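```bash
python3 - <<'E'
from station import ctrl
from h import *
phi=.113; d=np.array([np.sin(phi),np.cos(phi)]); E0=np.array([642,134.6])
g=E0-195*d; a=-phi
print(ctrl.inverse_kinematics([*g,130],ori(a)))
ctrl.movep([*g,130],ori(a))
print(ctrl.read_t(),ctrl.read_joints())
c=ctrl.capture("wrist");cv2.imwrite("pics/w7.png",c["image"][:,:,::-1])
import pickle;pickle.dump(c,open("w7.pkl","wb"))
c=ctrl.capture("top");crop(c,150,120,310,220,5,"pics/t7.png");pickle.dump(c,open("t7.pkl","wb"))
c=ctrl.capture("scene");crop(c,260,170,460,300,4,"pics/s7.png")
E
```

```text
[-2.33970446e-01  3.90864073e-01  1.50459036e+00 -4.44089210e-16
  1.24613822e+00 -1.20970446e-01]
21.3 [-2.34468528e-01  3.91326364e-01  1.50515313e+00 -8.05355954e-04
  1.24606598e+00 -1.19802703e-01]
```

View pics/w7.png

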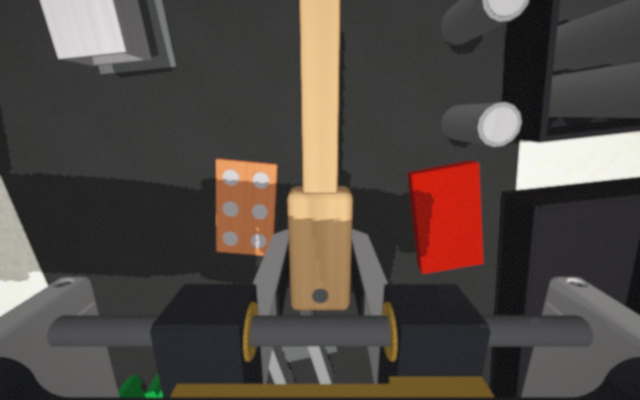

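View pics/t7.png

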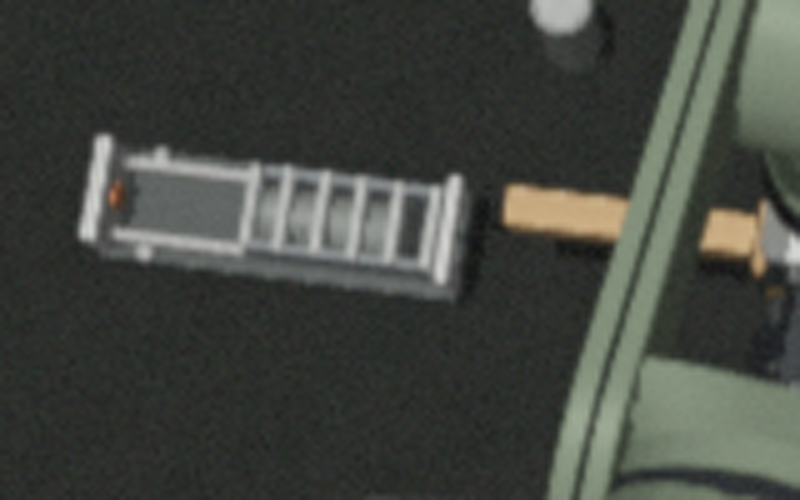

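View pics/s7.png

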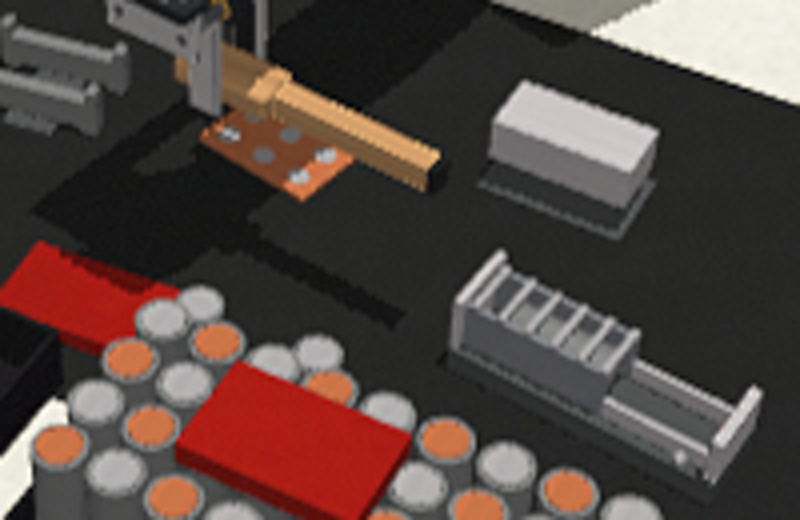

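```bash
python3 - <<'E'
from station import ctrl
from h import *
import pickle
c=pickle.load(open("t7.pkl","rb"))
f=lambda u,v:((u+.5)/5-.5+150,(v+.5)/5-.5+120)
def mean(n,pts,z,c=c,f=f):
    X=[unproj(c,f(*p),z)[:2] for p in pts]; print(n,np.round(X,1).tolist(),np.mean(X,0).round(1),np.linalg.norm(X[0]-X[1]).round(1))
mean("plate",[(463,176),(449,283)],62)
mean("stop",[(113,136),(97,241)],54)
mean("guard5 ",[(286,167),(275,254)],59)
mean("sides open end",[(165,158),(150,240)],34)
mean("foot top z142.? ",[(505,186),(503,228)],141)
s=ctrl.capture("scene"); fs=lambda u,v:((u+.5)/4-.5+260,(v+.5)/4-.5+170)
mean("plate scene outer",[(497,251),(455,298)],62,s,fs)
mean("stop scene inner",[(752,388),(712,438)],54,s,fs)
mean("foot scene top",[(443,153),(424,163)],141,s,fs)
w=pickle.load(open("w7.pkl","rb")); print(unproj(w,(277,200),6))
u=(np.sin(.113),np.cos(.113)); p=ctrl.read_ee_pos(); print(p, p[:2]+168*np.array(u))
E
```

```text
plate [[669.9, 131.6], [614.1, 137.1]] [642.  134.4] 56.1
stop [[690.7, 313.1], [635.5, 318.3]] [663.1 315.7] 55.5
guard5  [[674.3, 222.7], [628.7, 226.4]] [651.5 224.5] 45.7
sides open end [[684.2, 292.2], [640.2, 297.8]] [662.2 295. ] 44.3
foot top z142.?  [[647.1, 99.2], [626.9, 99.6]] [637.   99.4] 20.2
plate scene outer [[612.2, 138.5], [664.4, 132.8]] [638.3 135.6] 52.4
stop scene inner [[634.9, 321.1], [685.1, 313.3]] [660.  317.2] 50.8
foot scene top [[625.8, 99.6], [640.2, 93.3]] [633.   96.4] 15.7
[576.3198144 -56.7191867   6.       ]
[619.61317961 -60.67832151 129.97078263] [638.55680428 106.25022334]
```

```bash
cat >> h.py <<'E'
PHI=.116; D=np.array([np.sin(PHI),np.cos(PHI)]); EN=np.array([642.8,134.5])
def G(s,z): # tcp so that foot is s mm past the entry face
    g=EN+(s-168)*D; return [g[0],g[1],z]
E
python3 - <<'E'
from station import ctrl
from h import *
ctrl.servo_line(G(-25,130),ori(-PHI))
ctrl.servo_line(G(-25,35),speed=110)
print(ctrl.read_t(),ctrl.read_ee_pos(),ctrl.read_force())
import pickle
c=ctrl.capture("top");crop(c,150,120,310,220,5,"pics/t8.png");pickle.dump(c,open("t8.pkl","wb"))
c=ctrl.capture("scene");crop(c,260,170,460,300,4,"pics/s8.png")
E
```

```text
22.7667 [621.32185462 -57.36752599  35.88402143] [-0.46048869 -0.03863614 -1.19484617]
```

View pics/t8.png

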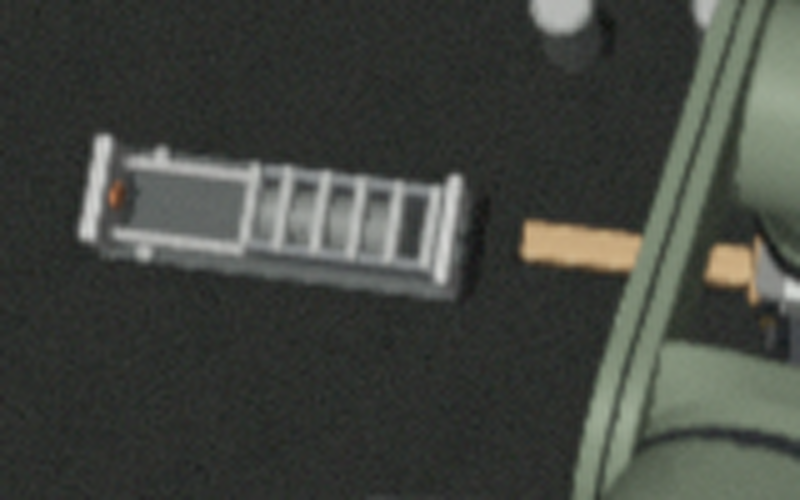

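View pics/s8.png

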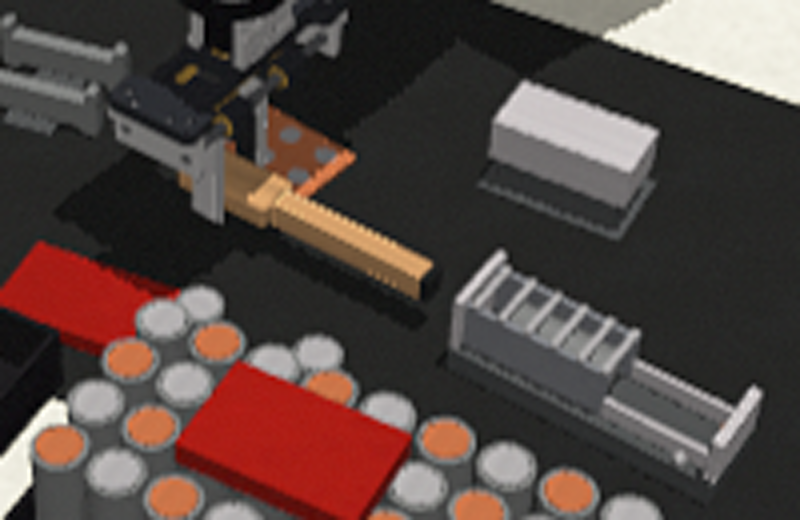

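```bash
python3 - <<'E'
from h import *
import pickle
c=pickle.load(open("t8.pkl","rb"))
f=lambda u,v:((u+.5)/5-.5+150,(v+.5)/5-.5+120)
a=np.array([unproj(c,f(*p),47)[:2] for p in [(523,219),(521,262)]]);m=a.mean(0);print(a,m)
b=np.array([unproj(c,f(*p),47)[:2] for p in [(636,232),(628,271)]]);print(b)
E=np.array([642,134.5]); n=np.array([D[1],-D[0]]); print("lat",(m-E)@n,"along",(m-E)@D)
E
```

```text
[[650.87731486 102.28690343]
 [628.12290344 102.74746241]] [639.50010915 102.51718292]
[[644.63579014  43.50215954]
 [623.95302056  47.28597276]]
lat 1.218601632277734 along -32.05721529794804
```

```bash
sed -i 's/642.8,134.5/642.2,134.5/' h.py; python3 - <<'E'
from station import ctrl
from h import *
f0=np.array(ctrl.read_force())
for s,v in ((-8,60),(-3,30),(2,30),(7,30),(12,40),(17,40)):
    ctrl.servo_line(G(s,35),speed=v); f=np.array(ctrl.read_force())-f0; print(s,f.round(2))
    if np.linalg.norm(f)>8: print("stop");break
print(ctrl.read_t(),ctrl.read_ee_pos(),ctrl.read_opening())
c=ctrl.capture("top");crop(c,150,120,310,220,5,"pics/t9.png")
E
```

```text
-8 [ 1.37 -0.74 -0.42]
-3 [ 0.05  0.64 -1.24]
2 [ 0.89 -0.74  0.38]
7 [-0.09 -0.16 -0.91]
12 [ 0.47  0.53 -0.88]
17 [ 0.41 -0.53 -0.12]
24.8 [624.71755303 -15.20254485  34.98409061] 35.41283565911972
```

View pics/t9.png

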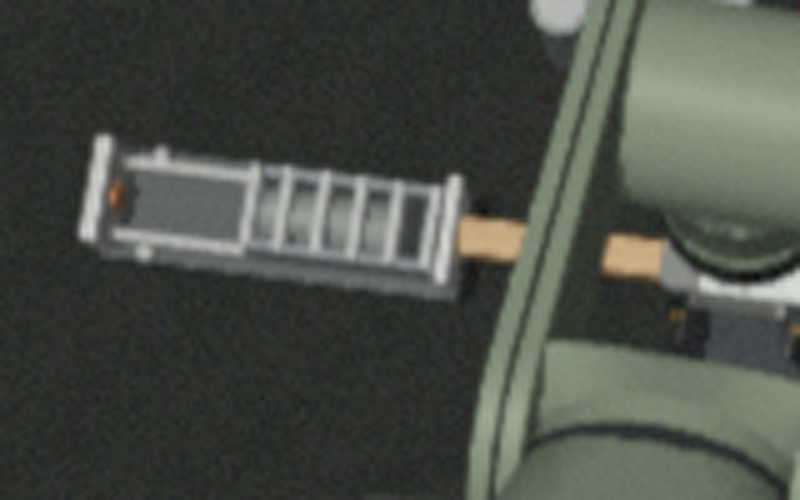

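```bash
python3 - <<'E'
from station import ctrl
from h import *
f0=np.array(ctrl.read_force())
for s in list(range(27,107,10)):
    ctrl.servo_line(G(s,35),speed=45); f=np.array(ctrl.read_force())-f0; print(s,f.round(2))
    if np.linalg.norm(f)>10: print("stop");break
print(ctrl.read_t(),ctrl.read_ee_pos(),ctrl.read_opening())
c=ctrl.capture("top");crop(c,150,120,310,220,5,"pics/t10.png")
c=ctrl.capture("scene");crop(c,340,210,460,300,6,"pics/s10.png")
E
```

```text
27 [ 0.85  0.07 -0.84]
37 [ 0.07 -0.32 -1.03]
47 [ 0.57 -0.88  1.02]
57 [ 0.7   0.13 -1.24]
67 [ 0.54  0.4  -0.63]
77 [-0.16  0.4  -0.01]
87 [ 0.35 -0.08 -0.01]
97 [ 0.85 -0.03  0.16]
27.85 [633.99043291  64.42309432  34.98958102] 35.695002997594344
```

View pics/t10.png

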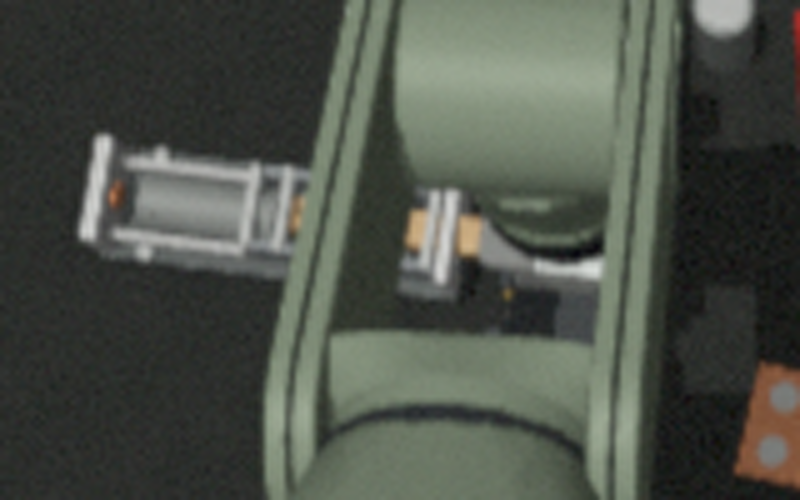

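View pics/s10.png

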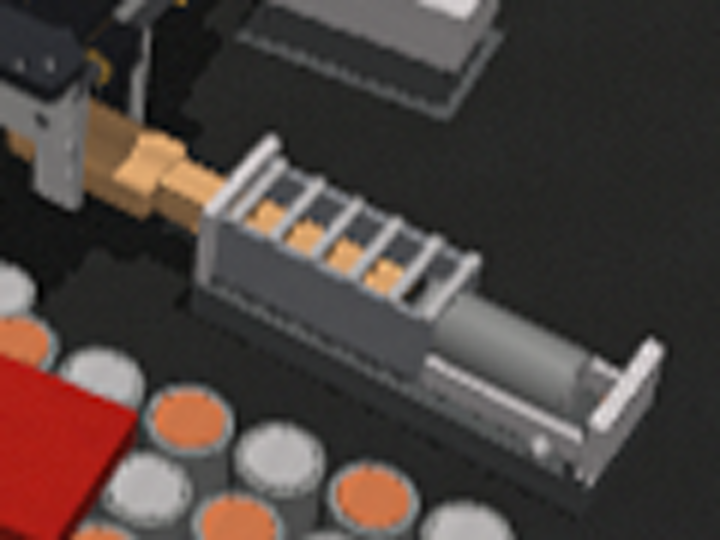

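Cell is out and nearing the stop (its front edge is at about (130,195) in the crop, with the stop at 113). Final part goes in small steps until contact.

```bash
python3 - <<'E'
from station import ctrl
from h import *
f0=np.mean([ctrl.read_force() for _ in range(3)],0)
ctrl.servo_line(G(106,35),speed=40)
for s in np.arange(107,119,1.):
    ctrl.servo_line(G(s,35),speed=25); f=np.array(ctrl.read_force())-f0; al=f[:2]@D; print(s,f.round(2),round(al,2))
    if al<-6: print("contact");break
print(ctrl.read_t(),ctrl.read_ee_pos(),ctrl.read_opening())
c=ctrl.capture("top");crop(c,150,120,310,220,5,"pics/t11.png")
c=ctrl.capture("scene");crop(c,340,210,460,300,6,"pics/s11.png")
E
```

```text
107.0 [ 0.04 -0.96 -0.6 ] -0.95
108.0 [ 0.04 -0.68 -1.06] -0.67
109.0 [-0.66 -1.15 -0.38] -1.22
110.0 [-0.11 -0.38 -1.14] -0.39
111.0 [ 0.29 -0.79 -1.23] -0.75
112.0 [-0.33 -1.11 -0.53] -1.14
113.0 [ 0.5  -1.06 -0.85] -1.0
114.0 [ 0.44 -0.61 -1.54] -0.55
115.0 [ 0.37 -0.46 -0.82] -0.42
116.0 [-1.18 -5.34 -1.32] -5.45
117.0 [-0.54 -7.23  0.57] -7.24
contact
31.075 [636.10754277  82.11580616  34.970332  ] 35.77344644828128
```

View pics/t11.png

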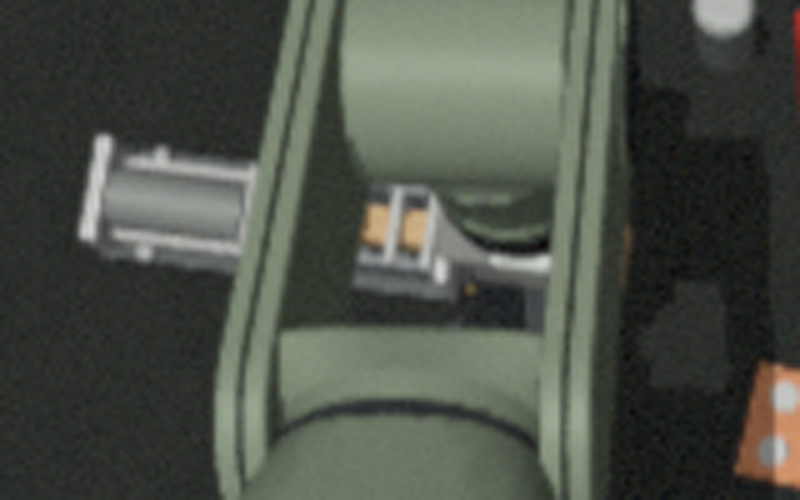

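View pics/s11.png

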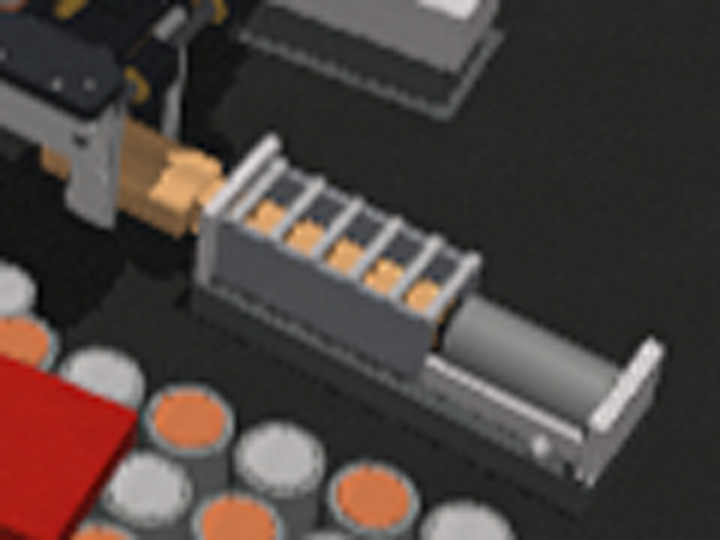

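```bash
python3 - <<'E'
from station import ctrl
from h import *
ctrl.servo_line(G(100,35),speed=60)
ctrl.servo_line(G(-25,35),speed=90)
print(ctrl.read_t(),ctrl.read_force())
ctrl.servo_line(G(-25,130),speed=150)
a=.144-np.pi/2
ctrl.movep([505,-249.4,90],ori(a))
print(ctrl.read_t(),ctrl.read_opening())
c=ctrl.capture("scene");crop(c,200,100,460,300,3,"pics/s12.png")
c=ctrl.capture("wrist");cv2.imwrite("pics/w12.png",c["image"][:,:,::-1])
E
```

```text
33.15 [-0.43052124  0.32392921 -0.6566317 ]
34.8417 35.48995804018622
```

View pics/s12.png

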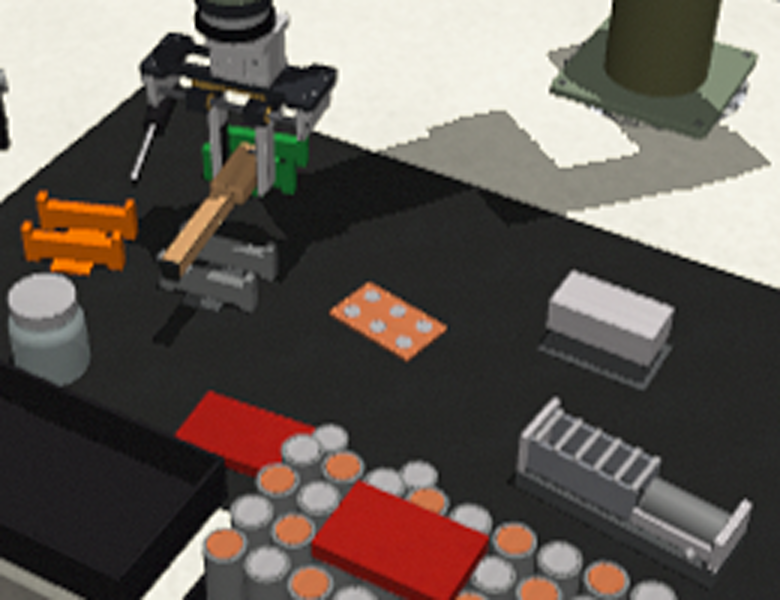

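View pics/w12.png

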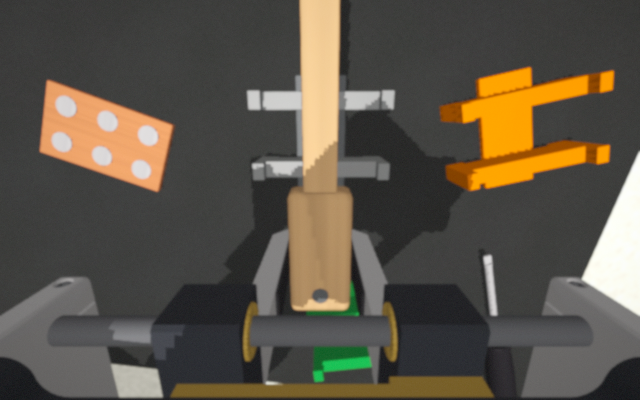

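```bash
python3 - <<'E'
from station import ctrl
from h import *
p=[505,-249.4]
f0=np.array(ctrl.read_force())
ctrl.servo_line([*p,46],speed=80)
for z in (43,41,40,39,38.3,37.6,37):
    ctrl.servo_line([*p,z],speed=30); f=np.array(ctrl.read_force())-f0; print(z,f.round(2))
    if f[2]>3.5: break
ctrl.servo_line([*p,max(z,38.)],speed=30)
ctrl.set_gripper(60)
ctrl.servo_line([*p,150],speed=120)
ctrl.movep([420,0,250],ori(0))
ctrl.sleep(0.5)
print(ctrl.read_t(),ctrl.read_force())
c=ctrl.capture("scene");cv2.imwrite("pics/s13.png",c["image"][:,:,::-1]);crop(c,220,140,460,300,3.3,"pics/s13c.png")
c=ctrl.capture("top");crop(c,120,100,500,310,2.1,"pics/t13.png")
E
```

```text
43 [-0.37  0.56 -0.8 ]
41 [-1.01 -1.06 -0.23]
40 [-1.16  0.5  -0.16]
39 [-1.31  0.57 -0.15]
38.3 [0.78 0.39 0.87]
37.6 [-2.19  1.22  5.31]
40.65 [-0.01995287  0.06142813 -0.44640324]
```

View pics/s13c.png

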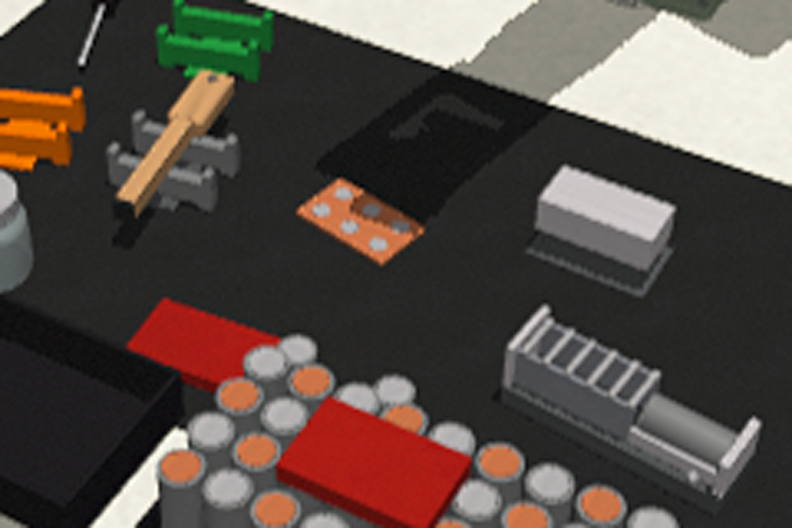

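View pics/t13.png

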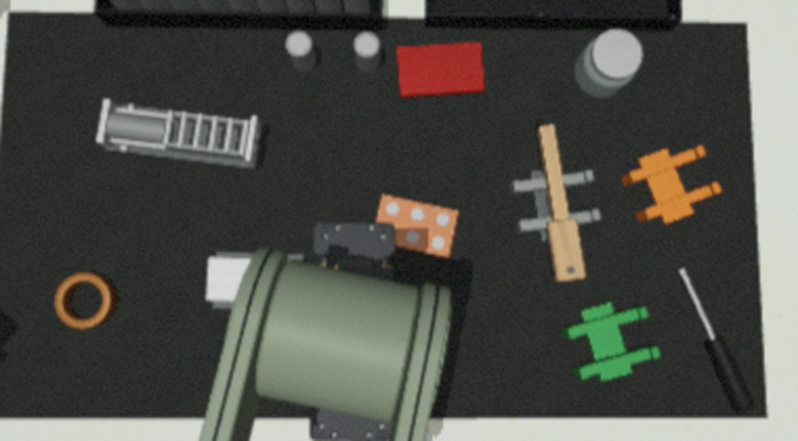

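```bash
python3 - <<'E'
from station import ctrl
from h import *
c=ctrl.capture("top"); crop(c,160,140,250,190,8,"pics/t14.png")
f=lambda u,v:((u+.5)/8-.5+160,(v+.5)/8-.5+140)
E
```

```text
(no output)
```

View pics/t14.png

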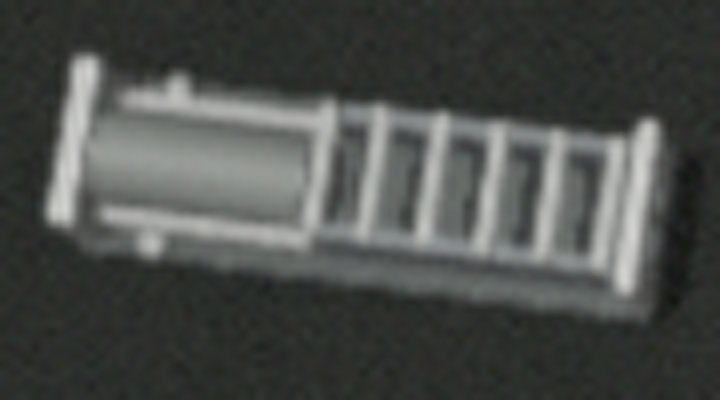

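The cell spans (90–305,160) in the crop and touches the stop plate with no visible gap. The stick lies across both grey bars and nothing else has moved, so I'm handing the job in.

```bash
python3 - <<'E'
from station import ctrl
ctrl.close_job()
E
```

```text
the job is handed in; nothing more can be done
```

The job is done and handed in, at about 41 s on the robot's clock.

- **Stick out and regripped:** I drew the stick 110 mm out of the sleeve by its foot end, laid it on the grey rest and let go. I then took it up again by the handle.
- **Push:** The foot went through the window with no side contact felt. I pushed until the force along the channel rose to about 7 N, which I took as the cell meeting the end stop, and then drew the stick back out.
- **Final state:** The stick is back across both grey bars and released, and the arm is clear of everything.

**Last checks:**
- The last pictures show no visible gap between the cell and the stop.
- The stick lies on both bars between the nubs.
- The loose things look to be where they started; I compared them by eye and did not measure them.

**One disagreement:** contact came 115–117 mm past my measured entry face, where 112 mm was expected. I put this down to camera calibration and entry-face measurement error. The stick sat at the same place in the gripper before and after the push, and a gap was visible between the handle and the entry plate.

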